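# Gauge the resin depth in a pot and lock the reading

## Task

Take the depth gauge's reading for the pot that stands under its probe: hold the probe's knob and lower it gently until the tip touches the bottom inside the pot, let go, then swing the lock lever fully round to its locked stop so that the slide stays clamped at that height. Do not shift any of the pots or the timer.

Things in the scene. Friction and masses are not known exactly. Their poses are not given: they have to be found in the camera images.
- stand: Depth gauge stand, fixed: U-shaped foot (14 to 20 mm high, open to the robot, its legs 100 mm apart either side of the pot) and an upright steel column 20 mm thick, 280 mm high. Origin: on the worktop under the probe's tip. x points from the probe to the column (axis at x = +120 mm), away from the robot; y to the left; z up. Yaw within 0.35 rad of the world's.
- probe_slide (a joint): Vertical slide of the carriage, m: 0 at the top, grows as the probe goes down, at most 0.10; tip height over the worktop = 0.105 - value. Starts at 0 to 0.035. Counterbalanced, with about 3 N of friction: stays where it is left. The carriage's arm (22 mm wide) carries the probe, a steel rod 8 mm thick that hangs 85 mm below it.
- probe_tip (a point): Lowest point of the probe's rounded steel tip; it moves with the slide.
- probe_knob (a point): Centre of the grey round knob on top of the arm's front end, on the probe's axis, 120 mm above the tip: 30 mm in diameter, 34 mm high (17 mm above and below this point), below it the arm. Pinch it from above to lower the probe.
- lock_lever (a joint): Hinge (vertical axis) of the lock lever, right (-y) of the carriage, rad: 0 = free, lever along the stand's -y; grows as it swings towards the robot (clockwise from above) to the stop at 1.05 = locked. Starts at 0 to 0.25. Takes about 1 N at the post, a few N over the last quarter radian, where a cam clamps the column. Stays where it is left.
- lever_post (a point): Upright grey round post at the lever's end, its point to grip: 14 mm in diameter, 38 mm high (19 mm above and below this point), below it the lever's flat bar. 80 mm from the pivot. It rides up and down with the slide.
- lever_pivot (a point): Pivot axis of the lock lever, 22.5 mm lower than lever_post; in the stand's frame at x = +100 mm, y = -30 mm.
- pot_a: Round open steel pot, 66 mm across, 55 mm high, wall 3 mm, loose, 0.2 to 0.45 kg. Origin: centre of its underside. Its inside bottom is a flat face of grey set resin, 5 to 32 mm above the worktop, different in each pot (found by touch). Any one of pot_a, pot_b, pot_c stands under the probe; the other two stand left (+y) of the gauge and are bystanders.
- pot_b: Round open steel pot, 66 mm across, 55 mm high, wall 3 mm, loose, 0.2 to 0.45 kg. Origin: centre of its underside. Its inside bottom is a flat face of grey set resin, 5 to 32 mm above the worktop, different in each pot (found by touch). Any one of pot_a, pot_b, pot_c stands under the probe; the other two stand left (+y) of the gauge and are bystanders.
- pot_c: Round open steel pot, 66 mm across, 55 mm high, wall 3 mm, loose, 0.2 to 0.45 kg. Origin: centre of its underside. Its inside bottom is a flat face of grey set resin, 5 to 32 mm above the worktop, different in each pot (found by touch). Any one of pot_a, pot_b, pot_c stands under the probe; the other two stand left (+y) of the gauge and are bystanders.
- timer: Bystander: white kitchen-type timer, 76 x 76 x 22 mm, lying on the worktop to the right of the work. Origin: centre of its underside.

How it is judged:
On the way:
1. the probe's tip rests on the bottom inside the pot while the lever is still free (((horizontal distance between probe_tip and pot_a below 0.027 m and z of probe_tip in the frame of pot_a below 0.0105 m) or (horizontal distance between probe_tip and pot_b below 0.027 m and z of probe_tip in the frame of pot_b below 0.0205 m) or (horizontal distance between probe_tip and pot_c below 0.027 m and z of probe_tip in the frame of pot_c below 0.0315 m)) and value of joint lock_lever below 0.5 rad), for 0.2 s.
At the end, for the whole second after the job is handed in: the probe's tip is within 2.5 mm of the bottom inside the pot under it, the slide is at rest, the lock lever is at 0.9 rad or more (stop at 1.05), and the pots stand upright where they were (within 15 mm) (((horizontal distance between probe_tip and pot_a below 0.027 m and z of probe_tip in the frame of pot_a below 0.0105 m) or (horizontal distance between probe_tip and pot_b below 0.027 m and z of probe_tip in the frame of pot_b below 0.0205 m) or (horizontal distance between probe_tip and pot_c below 0.027 m and z of probe_tip in the frame of pot_c below 0.0315 m)) and value of joint lock_lever above 0.9 rad and velocity of joint probe_slide between -0.005 and 0.005 m/s and angle between each of pot_a, pot_b, pot_c's own z axis and vertical below 0.05 rad); the robot touches nothing.
It fails at once if a pot is shifted by more than 15 mm (distance of any of pot_a, pot_b, pot_c from where it was at the start of the episode above 0.015 m).
It fails at once if the probe is driven into the pot with more than 40 N (contact force between stand and pot_a above 40 N or contact force between stand and pot_b above 40 N or contact force between stand and pot_c above 40 N).
It fails at once if the timer is shifted by more than 30 mm (distance of timer from where it was at the start of the episode above 0.03 m).
It also fails if it takes over 59 s, if anything falls off the work surface, if the arm or the gripper's body presses on something with over 40 N, if the wrist force passes 120 N, or if a joint passes its speed limit or range.

## Robot

A 6-joint arm with a two-finger parallel gripper is mounted at the origin on a cart in front of the work surface, level with it; the furniture and walls round the work are solid. World frame = base frame: x ahead of the robot, y to its left, z up, the work surface at z = 0. Lengths are in m, angles in rad, forces in N, time in s.
With the tool pointing down it reaches from about 0.25 to 0.775 m from the base axis. Payload 4 kg.
Tool frame: the origin (TCP) lies between the finger pads; the fingertips stand 14 mm ahead of it and the grasp point (between the pads) lies 5 mm behind it (nose_length is the distance from the TCP to the fingertips, in m); z points along the fingers, y is the line along which they close (so a half turn about z gives the same grasp; the last joint's range is limited). The gripper opens to 94 mm and grips with 3 to 60 N. Pads are 16 mm wide; open, the fingers measure 119 mm over their backs; the gripper's body (75 mm by 177 mm) begins 78 mm behind the grasp point.
Start: joints at [1.055, 0.087, 1.371, -0, 1.684, -0.103], TCP at [0.221, 0.504, 0.22] pointing down, gripper open.
Joint ranges: [-3.1, 3.1], [-0.76, 2.03], [0.27, 2.55], [-1.08, 4.22], [0.17, 2.65], [-2.57, 2.57]. Speed limits (rad/s): [2.79, 2.79, 3.14, 3.14, 3.14, 3.14].

## Interface

Orientations are given as [roll, pitch, yaw] about the fixed x, y, z axes, in that order (R = Rz(yaw) Ry(pitch) Rx(roll)).
In Python, from bench import * gives the robot as it stands.
- The arm moves only by the tool move_arm, never from a script. Its argument "steps" is one flat list of numbers, 7 for each row, row after row: the turn, a rotation vector about the world's x, y, z in rad, then the shift along the world's x, y, z in m, then the opening, from 0 (shut) to 1 (fully open). A call has 1 to 12 rows; each row is the pose to reach, as a shift and turn from the pose commanded when the call began; what a row does not reach only later rows make up. A row lasts 1/10 s, in which the tool goes at most 50 mm and 8.59 degrees, less where a joint would pass 70% of its speed; a pose out of reach is approached as far as the arm can. A call with a gripper value outside its range is refused whole. The fingers move at their own pace and stop on an object; the grip force is fixed at half the most. Time passes only in rows, so rows that repeat a pose let the fingers close. It gives the time, the measured TCP pose, the force, the opening and the grip force at its end, in the units of the state.
- get_obs(): the state, without advancing time (a new reading comes with each control period).
- snapshot(name): name is "scene" or "top" or "wrist"; returns (picture, depth): 400x640x3 uint8, red, green, blue; 400x640 float32, m along the optical axis (not along the pixel's ray), 0 where there is no reading.
- camera_model(name): a dict with "fx", "fy", "cx", "cy" (pixels), "k1" (the pictures are not rectified: a ray, as slopes to the right and down, at radius r is drawn at 1 + k1 r^2 times it, then the intrinsics apply), "rvec" (rotation vector, rad) and "tvec" (3), from world to camera coordinates, as OpenCV has them. Camera axes: x right, y down, z forward; pixel columns grow to the right and rows downward; lengths in m; the calibration is good to about 2 mm. A picture is of the moment at which its call begins: read the wrist's pose just before it. camera_model takes no time and is no camera call; for the wrist camera it gives the pose at the moment of the call.
- close_job(): hands the job in; it is judged then, once.
Trained networks look in the newest picture that a camera, given by its name, has taken for a name from the list of things; names that differ only in an ending like _2 or _b are one class to them, and where a whole thing is asked for, a point or a joint stands for the part that bears it (a point fixed in the world has none). Each returns a list of dicts, best first, with "score" (0 to 1); they miss things now and then, are a little off and sometimes report something else, mostly with a low value. They report only what shows in the picture. A call takes as long as a camera call.
- silhouettes(camera, target): "pixels" (400x640 bool, what is visible of it) and "uv" ([column, row] in pixels, amid what is visible of it).
- spot_point(camera, target): "uv" ([column, row] in pixels: a listed point, or the origin of a listed thing).
The state is a dict: "time": time; "joint_positions": joint angles; "qvel": joint speeds; "joint_torque": joint torques, N m; "tool_pos": TCP position; "ee_rot": TCP orientation; "wrist_force": force on the tool from outside, world axes, zero at the start; "wrist_torque": the same for the moment, N m; "width": finger opening in m; "finger_force": force on a finger pad.
Only numpy, scipy, OpenCV 4.12 (cv2) and the standard library are available. Lean on these libraries where they do the work, as an engineer would, in place of code of your own. Each camera call takes 0.05 s, during which the arm holds its last target. There are 200 camera calls.

## Working session

There is one attempt and no reset: what is moved stays moved. The work goes in short steps, Python scripts to look and compute and a tool call to move; the robot and the scene stay as the last step left them, time stands still between calls to the robot, and variables do not carry over. Pictures are saved under pics/ and viewed, at most 10 in all, crops included, and the job is handed in when it is done.

Besides the shell and the picture viewer there is one more tool, called after "Request:" as name(argument=value, ...) on one line, values as JSON. move_arm: Moves the arm, as the interface text tells. Its arguments: {"type":"object","properties":{"steps":{"type":"array"}},"required":["steps"]}

```bash
mkdir -p pics
cat > h.py <<'E'
from bench import *
import numpy as np, cv2
def ray(c,uv):
    m=camera_model(c) if isinstance(c,str) else c
    K=np.array([[m['fx'],0,m['cx']],[0,m['fy'],m['cy']],[0,0,1.]])
    p=cv2.undistortPoints(np.array([[uv]],float),K,np.array([m['k1'],0,0,0,0.]))[0,0]
    R=cv2.Rodrigues(np.array(m['rvec'],float))[0];t=np.array(m['tvec'],float).ravel()
    d=np.array([p[0],p[1],1.])
    return -R.T@t, R.T@d   # origin, dir per unit depth
def tri(rs):
    A=np.zeros((3,3));b=np.zeros(3)
    for o,d in rs:
        d=d/np.linalg.norm(d);P=np.eye(3)-np.outer(d,d);A+=P;b+=P@o
    x=np.linalg.solve(A,b)
    return x,[np.linalg.norm(np.cross(x-o,d/np.linalg.norm(d))) for o,d in rs]
def save(n,im): cv2.imwrite('pics/'+n+'.png',im[:,:,::-1])
E
python3 - <<'E'
from h import *
o=get_obs();print(o['time'],o['tool_pos'],o['ee_rot'],o['width'],o['wrist_force'])
ims={}
for c in('scene','top'):
    im,d=snapshot(c);ims[c]=d;save(c+'0',im)
for t in['probe_knob','lever_post','lever_pivot','probe_tip','stand','timer','pot_a']:
    rs=[]
    for c in('scene','top'):
        r=spot_point(c,t)
        for q in r[:3]:
            u,v=q['uv'];oo,dd=ray(c,q['uv']);z=ims[c][int(v),int(u)]
            print(t,c,np.round(q['uv'],1),round(q['score'],2),np.round(oo+dd*z,3))
        if r: rs.append(ray(c,r[0]['uv']))
    if len(rs)==2: print('   TRI',tri(rs))
E
```

```text
0.0 [0.22037072 0.50334553 0.21832873] [-3.13942054e+00 -2.27319594e-04  2.72879469e+00] 0.09405992542096543 [-0.31474867 -0.26827288  0.34317421]
probe_knob scene [287.  188.3] 0.81 [0.461 0.234 0.219]
probe_knob top [283.6 235.9] 0.87 [0.457 0.245 0.232]
probe_knob top [242.7 189.9] 0.74 [0.602 0.381 0.022]
   TRI (array([0.46190686, 0.2453268 , 0.21230097]), [np.float64(0.0032700673020695822), np.float64(0.0032700673020695783)])
lever_post scene [323.6 195.5] 0.51 [0.508 0.106 0.249]
lever_post top [343.8 210.3] 0.72 [0.51  0.113 0.26 ]
   TRI (array([0.51186216, 0.11204244, 0.24558382]), [np.float64(0.0006135505955538521), np.float64(0.0006135505955538584)])
lever_pivot scene [321.9 187.8] 0.58 [0.544 0.183 0.225]
lever_pivot top [308.7 199.3] 0.64 [0.54  0.189 0.228]
   TRI (array([0.54362711, 0.18860673, 0.22152949]), [np.float64(0.0025843909930954173), np.float64(0.0025843909930955518)])
probe_tip scene [285.8 223.4] 0.91 [0.457 0.241 0.098]
probe_tip scene [285.8 247.4] 0.38 [0.443 0.216 0.033]
stand scene [283.7 248.5] 0.95 [0.437 0.217 0.031]
stand top [290.9 243. ] 0.59 [0.454 0.244 0.011]
   TRI (array([0.45177387, 0.24579678, 0.00674786]), [np.float64(0.0028235269261981276), np.float64(0.00282352692619814)])
timer top [412.6 246.2] 0.88 [ 0.444 -0.091  0.017]
pot_a scene [275.2 222.8] 0.96 [0.473 0.367 0.021]
pot_a scene [312.1 217.9] 0.79 [0.595 0.345 0.018]
pot_a scene [285.7 251.1] 0.65 [0.443 0.217 0.018]
pot_a top [237.7 232. ] 0.93 [0.484 0.392 0.021]
pot_a top [247.7 189.5] 0.87 [0.602 0.366 0.027]
pot_a top [292.1 244.1] 0.62 [0.451 0.241 0.008]
   TRI (array([0.48520382, 0.3961032 , 0.00101067]), [np.float64(0.00026088762305226387), np.float64(0.00026088762305227374)])
```

Run:
```python
import cv2,numpy as np
a=cv2.imread('pics/scene0.png')[120:300,190:430];b=cv2.imread('pics/top0.png')[140:320,210:450]
cv2.imwrite('pics/both.png',np.vstack([cv2.resize(x,None,fx=1.66*2,fy=1.66*1,interpolation=cv2.INTER_CUBIC) if 0 else cv2.resize(x,(400*1,300)) for x in(a,b)]))
cv2.imwrite('pics/both.png',np.hstack([cv2.resize(x,(400,300),interpolation=cv2.INTER_CUBIC) for x in(a,b)]))
```

```text
(no output)
```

View pics/both.png

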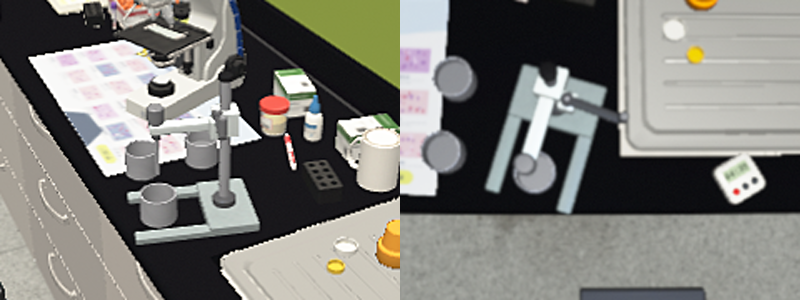

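The crops show the gauge with its probe over the near pot. The knob is at about (285,188) in scene and (284,236) in top, and the lever post is at about (344,210) in top. From those points the stand's yaw is about -0.316 rad. Next I'll move to a wrist view above the knob.

Request:
move_arm(steps=[0,0,0.05,0.03,-0.03,0.04,1,0,0,0.097,0.06,-0.07,0.08,1,0,0,0.097,0.09,-0.1,0.12,1,0,0,0.097,0.12,-0.14,0.14,1,0,0,0.097,0.15,-0.17,0.14,1,0,0,0.097,0.17,-0.2,0.14,1,0,0,0.097,0.19,-0.235,0.14,1,0,0,0.097,0.19,-0.235,0.14,1,0,0,0.097,0.19,-0.235,0.14,1])

```text
time: 1.7
tool_pos: [0.411, 0.2681, 0.3596]
ee_rot: [3.141, -0.0, 2.823]
wrist_force: [-0.1, 0.5, -0.6]
width: 0.0938
finger_force: 0.0
```

```bash
cat > look.py <<'E'
import sys
from h import *
o=get_obs();print(o['time'],o['tool_pos'],o['ee_rot'],o['width'],o['wrist_force'])
m=camera_model('wrist');im,d=snapshot('wrist');save(sys.argv[1],im)
import pickle,os
L=pickle.load(open('rays.pkl','rb')) if os.path.exists('rays.pkl') else {}
for t in['probe_knob','lever_post','lever_pivot','stand']:
    for q in spot_point('wrist',t)[:2]:
        u,v=q['uv'];oo,dd=ray(m,q['uv']);z=d[int(v),int(u)]
        print(t,np.round(q['uv'],1),round(q['score'],2),np.round(oo+dd*z,4))
        if q['score']>.5: L.setdefault(t,[]).append((oo,dd));break
    if len(L.get(t,[]))>1: print('  TRI',tri(L[t]))
pickle.dump(L,open('rays.pkl','wb'))
E
python3 look.py w1
```

```text
1.7 [0.4110457  0.26814923 0.35955436] [ 3.14099664e+00 -4.63013564e-04  2.82323644e+00] 0.09379559960639577 [-0.08761422  0.49199801 -0.57979548]
probe_knob [310.  232.1] 0.62 [0.446  0.2482 0.2317]
lever_post [215.5 324.5] 0.92 [0.3755 0.2503 0.4577]
lever_pivot [290.  315.3] 0.86 [0.5412 0.1913 0.2253]
```

View pics/w1.png

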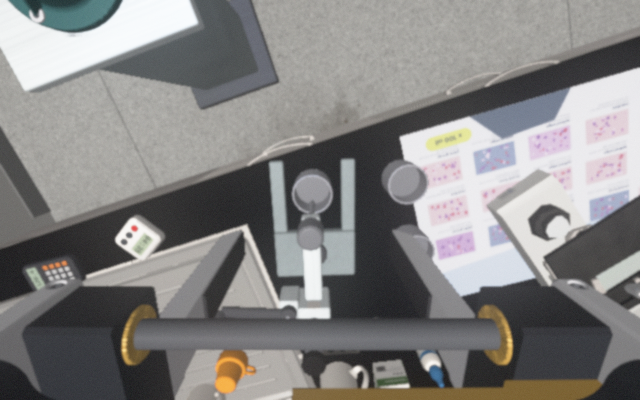

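Request:
move_arm(steps=[0,0,0,-0.03,-0.03,0,1,0,0,0,-0.03,-0.07,0,1,0,0,0,-0.03,-0.11,0,1,0,0,0,-0.03,-0.11,0,1])

```text
time: 2.35
tool_pos: [0.3801, 0.1568, 0.3602]
ee_rot: [-3.141, 0.002, 2.823]
wrist_force: [-1.0, 0.0, -0.2]
width: 0.0941
finger_force: 0.0
```

```bash
python3 look.py w2
```

```text
2.35 [0.38014978 0.15678773 0.36024059] [-3.14142909e+00  1.98990144e-03  2.82253349e+00] 0.09409669619674217 [-1.04840294  0.00771292 -0.1985528 ]
probe_knob [203.8 235.2] 0.45 [ 0.4441 -0.0833  0.0186]
lever_post [318.7 318.1] 0.6 [0.3534 0.1652 0.4553]
  TRI (array([0.5135924 , 0.11410896, 0.24264783]), [np.float64(0.0008509177207572795), np.float64(0.0008509177207572905)])
lever_pivot [386.6 310.8] 0.72 [0.539  0.1892 0.2276]
  TRI (array([0.54512223, 0.18936478, 0.21980017]), [np.float64(0.00010638723993966339), np.float64(0.00010638723993970309)])
stand [465.3 234. ] 0.61 [0.5799 0.3647 0.0386]
```

View pics/w2.png

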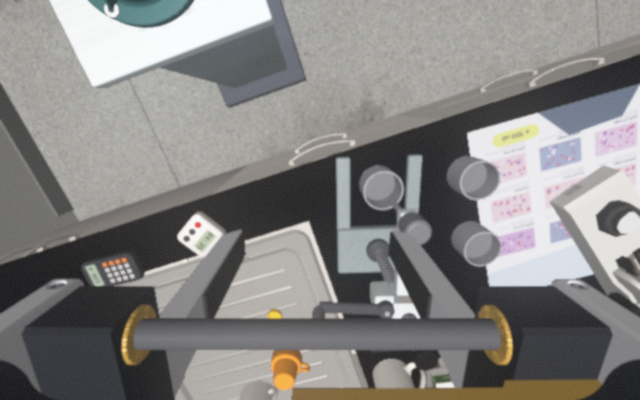

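The w1 view puts the knob at about (311,232), with the arm running straight down the image, so the yaw is aligned. In w2 the knob is near (379,250) and the post near (318,314).

Run:
```python
from h import *
import pickle
L=pickle.load(open('rays.pkl','rb'))
r1=L['probe_knob'][0];r2=ray('wrist',(379,249))
print(tri([r1,r2]))
rs=[r1,r2,ray('scene',(287,188.3)),ray('top',(283.6,235.9))]
print(tri(rs))
for o,d in rs: print(o+d*(.213-o[2])/d[2])
```

```text
(array([0.50938488, 0.22033462, 0.10442767]), [np.float64(0.015046070361653315), np.float64(0.01504607036165324)])
(array([0.45904041, 0.23252353, 0.21690921]), [np.float64(0.014558620302319782), np.float64(0.027506494422259435), np.float64(0.0025761424937792766), np.float64(0.013568318516022934)])
[0.45326379 0.24530528 0.213     ]
[0.46660864 0.20582161 0.213     ]
[0.46451699 0.24313071 0.213     ]
[0.4588227  0.24649247 0.213     ]
```

Run:
```python
from h import *
import pickle
L=pickle.load(open('rays.pkl','rb'))
r1=L['probe_knob'][0];r2=ray('wrist',(413,229))
print(tri([r1,r2]))
rs=[r1,r2,ray('scene',(287,188.3)),ray('top',(283.6,235.9))]
print(tri(rs))
for o,d in rs: print(o+d*(.213-o[2])/d[2])
# depth-based knob top from current top view
im,d=snapshot('top')
P=[]
for v in range(222,252):
  for u in range(268,302):
    if d[v,u]>0:
      o,dd=ray('top',(u,v));p=o+dd*d[v,u]
      if .21<p[2]<.25 and p[0]<.478: P.append(p)
P=np.array(P);print(len(P),P.min(0),P.max(0),np.median(P,0))
```

```text
(array([0.45027643, 0.24650097, 0.22126596]), [np.float64(0.00021583209261143946), np.float64(0.00021583209261144963)])
(array([0.45886984, 0.2462523 , 0.21008719]), [np.float64(0.004469690942840568), np.float64(0.00371575462752381), np.float64(0.006799026670660833), np.float64(0.0005307923507367069)])
[0.45326379 0.24530528 0.213     ]
[0.45456895 0.2481488  0.213     ]
[0.46451699 0.24313071 0.213     ]
[0.4588227  0.24649247 0.213     ]
78 [0.45065938 0.22842742 0.21459907] [0.46871565 0.25556533 0.23466957] [0.45953773 0.23962261 0.23055632]
```

Request:
move_arm(steps=[0,0,0,0.03,0.04,0,1,0,0,0,0.06,0.07,0,1,0,0,0,0.077,0.09,0,1,0,0,0,0.077,0.09,-0.04,1,0,0,0,0.077,0.09,-0.07,1,0,0,0,0.077,0.09,-0.07,1])

```text
time: 3.25
tool_pos: [0.4554, 0.2493, 0.2833]
ee_rot: [-3.134, -0.009, 2.828]
wrist_force: [-1.0, -0.5, -0.1]
width: 0.0939
finger_force: 0.0
```

```bash
rm rays.pkl; python3 look.py w3
```

```text
3.25 [0.45544947 0.24934695 0.28325428] [-3.13405935 -0.00923165  2.82800772] 0.09393146899191897 [-1.01177127 -0.4665664  -0.12733868]
probe_knob [309.8 214.7] 0.58 [0.4469 0.245  0.2308]
lever_pivot [319.8 171.4] 0.53 [0.4568 0.2503 0.0075]
stand [316.7 170.5] 0.95 [0.454  0.2464 0.0082]
```

View pics/w3.png

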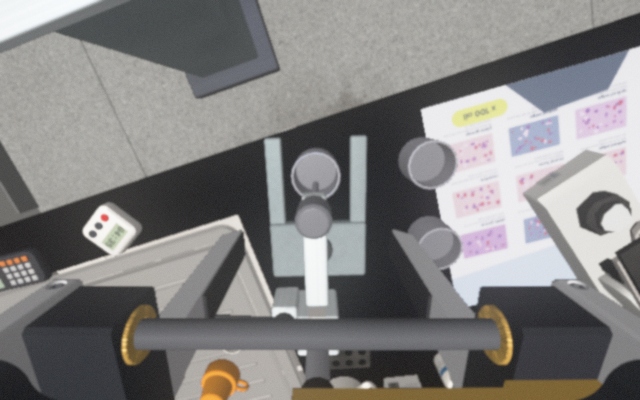

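The knob is at about (315,213), centred between the fingers. I'll check its x with wrist depth.

Run:
```python
from h import *
m=camera_model('wrist');im,d=snapshot('wrist')
P=[]
for v in range(185,245):
  for u in range(285,345):
    if d[v,u]>0:
      o,dd=ray(m,(u,v));p=o+dd*d[v,u]
      if .226<p[2]<.25: P.append(p)
P=np.array(P);print(len(P),np.median(P,0))
print(cv2.minEnclosingCircle(P[:,:2].astype(np.float32)))
print(np.round(np.percentile(P,[2,50,98],axis=0),4))
```

```text
989 [0.45204606 0.24578418 0.23050465]
((0.45308902859687805, 0.24530433118343353), 0.015025139786303043)
[[0.4397 0.2325 0.2272]
 [0.452  0.2458 0.2305]
 [0.4658 0.2585 0.2322]]
```

Request:
move_arm(steps=[0,0,0,-0.003,-0.003,-0.03,1,0,0,0,-0.003,-0.003,-0.06,1,0,0,0,-0.003,-0.003,-0.074,1,0,0,0,-0.003,-0.003,-0.074,1])

```text
time: 3.95
tool_pos: [0.4539, 0.2454, 0.2141]
ee_rot: [-3.14, -0.002, 2.826]
wrist_force: [0.2, -0.6, 0.1]
width: 0.094
finger_force: 0.0
```

Request:
move_arm(steps=[0,0,0,0,0,0,0.45,0,0,0,0,0,0,0.2,0,0,0,0,0,0,0.2,0,0,0,0,0,0,0.2,0,0,0,0,0,0,0.2])

```text
time: 4.45
tool_pos: [0.4549, 0.2459, 0.2161]
ee_rot: [3.141, 0.001, 2.826]
wrist_force: [0.2, -0.8, 0.4]
width: 0.0572
finger_force: 0.0
```

Request:
move_arm(steps=[0,0,0,0,0,-0.003,0.2,0,0,0,0,0,-0.003,0.2,0,0,0,0,0,-0.003,0.2,0,0,0,0,0,-0.003,0.2,0,0,0,0,0,-0.003,0.2,0,0,0,0,0,-0.003,0.2])

```text
time: 5.05
tool_pos: [0.4547, 0.2461, 0.2123]
ee_rot: [3.141, -0.0, 2.826]
wrist_force: [0.8, 2.5, -0.6]
width: 0.0293
finger_force: 30.0
```

Request:
move_arm(steps=[0,0,0,0,0,-0.004,0.2,0,0,0,0,0,-0.012,0.2,0,0,0,0,0,-0.02,0.2,0,0,0,0,0,-0.028,0.2,0,0,0,0,0,-0.036,0.2,0,0,0,0,0,-0.044,0.2,0,0,0,0,0,-0.05,0.2,0,0,0,0,0,-0.05,0.2])

```text
time: 5.85
tool_pos: [0.4547, 0.2461, 0.1609]
ee_rot: [3.141, -0.001, 2.826]
wrist_force: [1.5, 5.5, -2.4]
width: 0.0294
finger_force: 30.0
```

Request:
move_arm(steps=[0,0,0,0,0,-0.001,0.2,0,0,0,0,0,-0.002,0.2,0,0,0,0,0,-0.003,0.2,0,0,0,0,0,-0.004,0.2,0,0,0,0,0,-0.005,0.2,0,0,0,0,0,-0.006,0.2])

```text
time: 6.45
tool_pos: [0.4547, 0.2461, 0.1567]
ee_rot: [3.141, 0.0, 2.826]
wrist_force: [-0.4, 4.1, 4.6]
width: 0.0295
finger_force: 30.0
```

Request:
move_arm(steps=[0,0,0,0,0,-0.001,0.2,0,0,0,0,0,-0.002,0.2,0,0,0,0,0,-0.003,0.2,0,0,0,0,0,-0.004,0.2])

```text
time: 6.85
tool_pos: [0.4547, 0.2461, 0.1525]
ee_rot: [3.141, -0.0, 2.826]
wrist_force: [0.0, 4.3, 3.4]
width: 0.0295
finger_force: 30.0
```

Request:
move_arm(steps=[0,0,0,0,0,-0.001,0.2,0,0,0,0,0,-0.002,0.2,0,0,0,0,0,-0.003,0.2])

```text
time: 7.15
tool_pos: [0.4547, 0.2461, 0.1495]
ee_rot: [3.141, -0.0, 2.826]
wrist_force: [-0.8, 4.7, 3.8]
width: 0.0291
finger_force: 30.0
```

Request:
move_arm(steps=[0,0,0,0,0,-0.001,0.2,0,0,0,0,0,-0.002,0.2,0,0,0,0,0,-0.003,0.2])

```text
time: 7.45
tool_pos: [0.4547, 0.2461, 0.1465]
ee_rot: [3.141, -0.0, 2.826]
wrist_force: [-0.1, 4.7, 3.7]
width: 0.0295
finger_force: 30.0
```

Request:
move_arm(steps=[0,0,0,0,0,-0.001,0.2,0,0,0,0,0,-0.002,0.2,0,0,0,0,0,-0.003,0.2])

```text
time: 7.75
tool_pos: [0.4547, 0.2461, 0.1435]
ee_rot: [3.141, 0.0, 2.826]
wrist_force: [-1.3, 5.0, 2.9]
width: 0.0291
finger_force: 30.0
```

Request:
move_arm(steps=[0,0,0,0,0,-0.001,0.2,0,0,0,0,0,-0.002,0.2,0,0,0,0,0,-0.003,0.2])

```text
time: 8.05
tool_pos: [0.4547, 0.2461, 0.1405]
ee_rot: [3.141, -0.0, 2.826]
wrist_force: [-0.6, 5.1, 3.5]
width: 0.0292
finger_force: 30.0
```

Request:
move_arm(steps=[0,0,0,0,0,-0.001,0.2,0,0,0,0,0,-0.002,0.2])

```text
time: 8.25
tool_pos: [0.4547, 0.2461, 0.1385]
ee_rot: [3.141, -0.0, 2.826]
wrist_force: [-1.2, 4.8, 3.0]
width: 0.0291
finger_force: 30.0
```

Request:
move_arm(steps=[0,0,0,0,0,-0.001,0.2,0,0,0,0,0,-0.002,0.2])

```text
time: 8.45
tool_pos: [0.4547, 0.2461, 0.1365]
ee_rot: [3.141, -0.0, 2.826]
wrist_force: [-1.0, 5.1, 2.5]
width: 0.0292
finger_force: 30.0
```

Request:
move_arm(steps=[0,0,0,0,0,-0.001,0.2,0,0,0,0,0,-0.002,0.2])

```text
time: 8.65
tool_pos: [0.4547, 0.2461, 0.1345]
ee_rot: [3.141, -0.0, 2.826]
wrist_force: [-1.7, 5.4, 3.5]
width: 0.0294
finger_force: 30.0
```

Request:
move_arm(steps=[0,0,0,0,0,-0.001,0.2,0,0,0,0,0,-0.002,0.2])

```text
time: 8.85
tool_pos: [0.4547, 0.2461, 0.1325]
ee_rot: [3.141, -0.0, 2.826]
wrist_force: [-0.5, 4.3, 2.7]
width: 0.0291
finger_force: 30.0
```

Request:
move_arm(steps=[0,0,0,0,0,-0.001,0.2,0,0,0,0,0,-0.002,0.2])

```text
time: 9.05
tool_pos: [0.4547, 0.2461, 0.1305]
ee_rot: [3.141, -0.0, 2.826]
wrist_force: [-2.1, 5.3, 3.5]
width: 0.0293
finger_force: 30.0
```

Request:
move_arm(steps=[0,0,0,0,0,-0.001,0.2,0,0,0,0,0,-0.002,0.2])

```text
time: 9.25
tool_pos: [0.4547, 0.2461, 0.1285]
ee_rot: [3.141, -0.0, 2.826]
wrist_force: [-0.7, 4.6, 3.5]
width: 0.029
finger_force: 30.0
```

Request:
move_arm(steps=[0,0,0,0,0,-0.001,0.2,0,0,0,0,0,-0.002,0.2])

```text
time: 9.45
tool_pos: [0.4547, 0.2461, 0.1265]
ee_rot: [3.141, 0.0, 2.826]
wrist_force: [-1.6, 5.2, 3.7]
width: 0.029
finger_force: 30.0
```

Request:
move_arm(steps=[0,0,0,0,0,-0.001,0.2,0,0,0,0,0,-0.001,0.2])

```text
time: 9.65
tool_pos: [0.4547, 0.2461, 0.1257]
ee_rot: [3.141, 0.0, 2.826]
wrist_force: [-0.2, 5.1, 3.7]
width: 0.0297
finger_force: 30.0
```

Request:
move_arm(steps=[0,0,0,0,0,-0.001,0.2,0,0,0,0,0,-0.001,0.2])

```text
time: 9.85
tool_pos: [0.4547, 0.2461, 0.1256]
ee_rot: [3.141, 0.0, 2.826]
wrist_force: [-2.3, 4.8, 7.0]
width: 0.0293
finger_force: 30.0
```

Request:
move_arm(steps=[0,0,0,0,0,-0.001,0.2,0,0,0,0,0,-0.001,0.2,0,0,0,0,0,-0.001,0.2])

```text
time: 10.15
tool_pos: [0.4547, 0.2461, 0.1254]
ee_rot: [3.14, 0.001, 2.826]
wrist_force: [-3.6, 4.3, 9.6]
width: 0.0296
finger_force: 30.0
```

Contact: the tool stalled at z≈0.1255 while the force rose to about 10 N. I'll ease off slightly, let go, and back off upward.

Request:
move_arm(steps=[0,0,0,0,0,0.001,0.2,0,0,0,0,0,0.001,0.6,0,0,0,0,0,0.001,0.7,0,0,0,0,0,0.001,0.7,0,0,0,0,0,0.001,0.7,0,0,0,0,0,0.001,0.7])

```text
time: 10.75
tool_pos: [0.4545, 0.2453, 0.124]
ee_rot: [-3.141, -0.0, 2.825]
wrist_force: [0.2, 0.3, 0.3]
width: 0.0645
finger_force: 0.0
```

Request:
move_arm(steps=[0,0,0,0,0,0.03,0.7,0,0,0,0,0,0.07,0.7,0,0,0,0,0,0.11,0.7,0,0,-0.14,-0.02,-0.02,0.14,0.7,0,0,-0.28,-0.04,-0.05,0.16,0.7,0,0,-0.42,-0.06,-0.08,0.16,0.7,0,0,-0.56,-0.07,-0.11,0.16,0.7,0,0,-0.7,-0.07,-0.13,0.16,0.7,0,0,-0.84,-0.07,-0.13,0.16,0.7,0,0,-0.84,-0.07,-0.13,0.16,0.7,0,0,-0.84,-0.07,-0.13,0.16,0.7])

```text
time: 11.85
tool_pos: [0.3846, 0.1158, 0.2845]
ee_rot: [-3.142, 0.0, 1.989]
wrist_force: [0.8, 0.4, -0.0]
width: 0.0654
finger_force: 0.0
```

```bash
rm -f rays.pkl; python3 look.py w4
python3 - <<'E'
from h import *
ds={}
for c in('scene','top'): ds[c]=snapshot(c)[1]
for t in['probe_knob','lever_post','lever_pivot','probe_tip']:
    rs=[]
    for c in('scene','top'):
        r=spot_point(c,t)
        if r:
            u,v=r[0]['uv'];o,d=ray(c,(u,v));rs.append((o,d));print(t,c,r[0]['uv'],r[0]['score'],o+d*ds[c][int(v),int(u)])
    if len(rs)==2:print(tri(rs))
E
```

```text
11.85 [0.38463613 0.11578216 0.28447147] [-3.14155206e+00  1.04157779e-04  1.98861537e+00] 0.06537643135377613 [ 0.84235599  0.44876856 -0.03288555]
probe_knob [431.7 101.4] 0.83 [0.4485 0.2438 0.1445]
lever_post [427.6 246. ] 0.74 [0.507  0.1157 0.1709]
lever_pivot [476.3 190.6] 0.63 [0.5396 0.1851 0.1398]
stand [396.8 104.8] 0.89 [0.4496 0.2435 0.0087]
probe_knob scene [286.3, 216.6] 0.88 [0.4543976  0.23104819 0.1284702 ]
probe_knob top [291.6, 240.6] 0.82 [0.4524532  0.23308693 0.14498946]
(array([0.45454818, 0.23400214, 0.12664948]), [np.float64(0.0010252601452050644), np.float64(0.001025260145205142)])
lever_post scene [320.5, 222.9] 0.67 [0.52335832 0.1511285  0.13331616]
lever_post top [340.0, 212.0] 0.73 [ 0.54229182  0.10688404 -0.00163836]
(array([0.51400527, 0.11817177, 0.15689313]), [np.float64(0.007203921871670846), np.float64(0.007203921871671032)])
lever_pivot scene [320.1, 213.3] 0.67 [0.54106453 0.18770453 0.13940993]
lever_pivot top [309.8, 206.3] 0.74 [0.53824911 0.18919248 0.13467176]
(array([0.53931201, 0.18835917, 0.13922173]), [np.float64(0.001877634042385779), np.float64(0.0018776340423859342)])
probe_tip scene [288.5, 251.5] 0.89 [0.44932706 0.21151162 0.01879995]
```

View pics/w4.png

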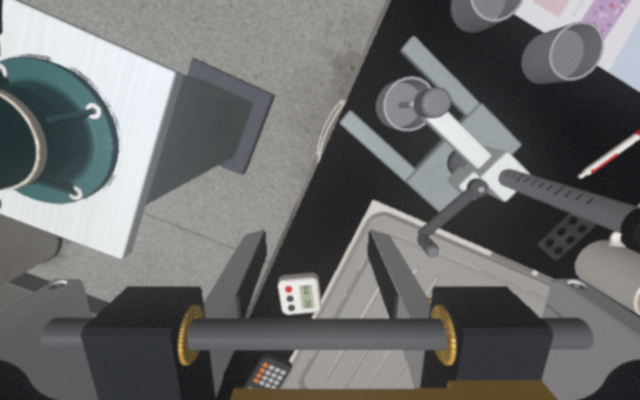

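The post top is at about (428,236) in w4, the pivot near (477,187), and the knob at (432,101) with its probe inside the pot. I'll measure the post top with depth.

```bash
cat > circ.py <<'E'
from h import *
def circ(box,lo,hi):
    m=camera_model('wrist');im,d=snapshot('wrist');P=[]
    u0,u1,v0,v1=box
    for v in range(v0,v1):
      for u in range(u0,u1):
        if d[v,u]>0:
          o,dd=ray(m,(u,v));p=o+dd*d[v,u]
          if lo<p[2]<hi:P.append(p)
    P=np.array(P);print(len(P),np.round(np.percentile(P,[2,50,98],axis=0),4),cv2.minEnclosingCircle(P[:,:2].astype(np.float32)))
E
python3 - <<'E'
from circ import *
circ((405,450,215,265),.15,.19)
circ((405,450,215,265),.169,.19)
circ((405,460,80,125),.138,.16)
E
```

```text
287 [[0.5055 0.1088 0.151 ]
 [0.5085 0.1159 0.1703]
 [0.5162 0.1209 0.1769]] ((0.5121259093284607, 0.11401628702878952), 0.0070109316147863865)
155 [[0.5059 0.1087 0.1699]
 [0.5102 0.1149 0.1753]
 [0.5177 0.1205 0.1772]] ((0.5122880935668945, 0.11399179697036743), 0.006962283980101347)
772 [[0.4399 0.2314 0.1397]
 [0.4524 0.2444 0.1441]
 [0.4661 0.2578 0.1459]] ((0.45333829522132874, 0.24482744932174683), 0.015014218166470528)
```

Request:
move_arm(steps=[0,0,-0.14,0.02,0,0,0.5,0,0,-0.28,0.05,0,0,0.5,0,0,-0.42,0.08,0,0,0.5,0,0,-0.56,0.1,-0.002,0,0.5,0,0,-0.7,0.12,-0.002,0,0.5,0,0,-0.788,0.128,-0.002,-0.01,0.5,0,0,-0.788,0.128,-0.002,-0.05,0.5,0,0,-0.788,0.128,-0.002,-0.08,0.5,0,0,-0.788,0.128,-0.002,-0.08,0.5])

```text
time: 13.65
tool_pos: [0.5098, 0.1135, 0.1989]
ee_rot: [-3.132, 0.005, 1.198]
wrist_force: [-0.7, -0.3, -0.6]
width: 0.0468
finger_force: 0.0
```

Run:
```python
from h import *
o=get_obs();print(o['tool_pos'],o['ee_rot'],o['joint_positions'])
im,d=snapshot('wrist');save('w5',im)
```

```text
[0.50984101 0.11345191 0.19893859] [-3.13199099  0.00514173  1.19776515] [ 1.10436553e-01  3.85709529e-02  1.46265353e+00 -8.92005981e-05
  1.65125947e+00  4.83485731e-01]
```

View pics/w5.png

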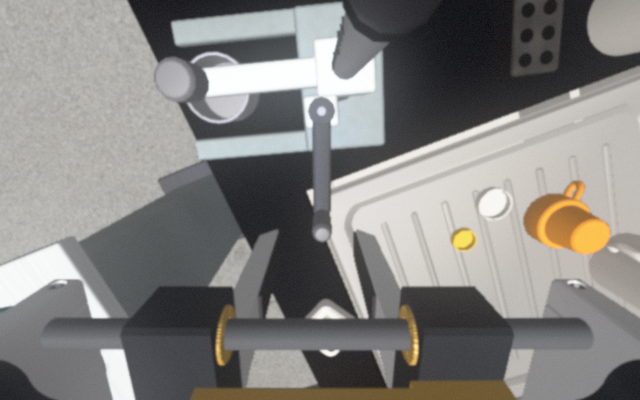

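The post at (321,230) is centred between the fingers and the lever lines up with the tool. Next: descend and grip.

Request:
move_arm(steps=[0,0,0,0,0,-0.02,0.5,0,0,0,0,0,-0.041,0.5,0,0,0,0,0,-0.041,0.5,0,0,0,0,0,-0.041,0.3,0,0,0,0,0,-0.041,0.08,0,0,0,0,0,-0.041,0.08,0,0,0,0,0,-0.041,0.08,0,0,0,0,0,-0.041,0.08])

```text
time: 14.5
tool_pos: [0.5131, 0.1138, 0.1643]
ee_rot: [3.14, -0.001, 1.198]
wrist_force: [0.0, 0.6, 2.6]
width: 0.0133
finger_force: 30.0
```

Run:
```python
from h import *
o=get_obs();print(o['tool_pos'],o['ee_rot'],o['width'],o['finger_force'],o['wrist_force'])
p=np.array([.5411,.1884]);r=o['tool_pos'][:2]-p;print(np.hypot(*r))
for a in np.arange(.1,1.11,.1):
    c,s=np.cos(-a),np.sin(-a);q=np.array([c*r[0]-s*r[1],s*r[0]+c*r[1]])
    print(round(a,2),np.round(q-r,4))
```

```text
[0.51309157 0.11379774 0.16433387] [ 3.14007674e+00 -5.64414762e-04  1.19776844e+00] 0.013304999883544225 30.002747566904873 [0.02764903 0.59786381 2.6074935 ]
0.07968669144268342
0.1 [-0.0073  0.0032]
0.2 [-0.0143  0.0071]
0.3 [-0.0208  0.0116]
0.4 [-0.0268  0.0168]
0.5 [-0.0323  0.0226]
0.6 [-0.0372  0.0288]
0.7 [-0.0415  0.0356]
0.8 [-0.045   0.0427]
0.9 [-0.0478  0.0502]
1.0 [-0.0499  0.0579]
1.1 [-0.0512  0.0657]
```

Request:
move_arm(steps=[0,0,-0.1,-0.0073,0.0032,0,0.08,0,0,-0.2,-0.0143,0.0071,0,0.08,0,0,-0.3,-0.0208,0.0116,0,0.08,0,0,-0.4,-0.0268,0.0168,0,0.08,0,0,-0.5,-0.0323,0.0226,0,0.08,0,0,-0.5,-0.0323,0.0226,0,0.08])

```text
time: 15.1
tool_pos: [0.4804, 0.1371, 0.1643]
ee_rot: [3.141, -0.002, 0.699]
wrist_force: [0.8, 0.6, 1.4]
width: 0.0134
finger_force: 30.0
```

Request:
move_arm(steps=[0,0,-0.1,-0.0049,0.0062,0,0.08,0,0,-0.2,-0.0092,0.013,0,0.08,0,0,-0.3,-0.0127,0.0201,0,0.08,0,0,-0.4,-0.0155,0.0276,0,0.08,0,0,-0.4,-0.0155,0.0276,0,0.08])

```text
time: 15.6
tool_pos: [0.465, 0.1646, 0.1643]
ee_rot: [-3.141, -0.001, 0.301]
wrist_force: [-1.8, 0.7, 2.4]
width: 0.0136
finger_force: 30.0
```

Request:
move_arm(steps=[0,0,-0.05,-0.0011,0.0038,0,0.08,0,0,-0.1,-0.0021,0.0077,0,0.08,0,0,-0.1,-0.0021,0.0077,0,0.08])

```text
time: 15.9
tool_pos: [0.4634, 0.1705, 0.1641]
ee_rot: [3.139, -0.001, 0.201]
wrist_force: [-2.4, -4.5, 5.0]
width: 0.0132
finger_force: 30.0
```

Run:
```python
from h import *
o=get_obs();print(o['tool_pos'],o['ee_rot'],o['width'],o['finger_force'],o['wrist_force'])
p=np.array([.5411,.1884]);r=o['tool_pos'][:2]-p;a=np.arctan2(r[1],r[0]);print(np.hypot(*r),-1.856-a, -1.941-a+.085)
```

```text
[0.46335933 0.17047327 0.16405111] [ 3.13881503e+00 -6.29427987e-04  2.00801577e-01] 0.013207821609128085 30.003894680994563 [-2.41104873 -4.46502685  4.99219734]
0.07978082511062129 1.058957801885496 1.058957801885496
```

Request:
move_arm(steps=[0,0,0,-0.0003,0.002,0,0.08,0,0,0,-0.0005,0.004,0,0.08,0,0,0,-0.0005,0.004,0,0.08,0,0,0,-0.0005,0.004,0,0.08])

```text
time: 16.3
tool_pos: [0.4631, 0.1711, 0.1641]
ee_rot: [3.132, 0.001, 0.198]
wrist_force: [0.8, -11.8, 6.1]
width: 0.0131
finger_force: 30.0
```

At the stop: 12 N of force with the post no longer moving. I'll ease off, release, retreat and check.

Request:
move_arm(steps=[0,0,0,0.0005,-0.004,0,0.08,0,0,0,0.0005,-0.004,0,0.4,0,0,0,0.0005,-0.004,0,0.4,0,0,0,0.0005,-0.004,0,0.4,0,0,0,0.0005,-0.004,0,0.4])

```text
time: 16.8
tool_pos: [0.4624, 0.1721, 0.1629]
ee_rot: [-3.141, 0.001, 0.199]
wrist_force: [-0.5, -1.0, -0.4]
width: 0.0371
finger_force: 0.0
```

Request:
move_arm(steps=[0,0,0,0,-0.002,0.02,0.4,0,0,0,0,-0.002,0.05,0.4,0,0,0,0,-0.002,0.09,0.4,0,0,0,-0.03,-0.02,0.12,0.4,0,0,0.14,-0.06,-0.05,0.12,0.4,0,0,0.28,-0.09,-0.07,0.12,0.4,0,0,0.42,-0.09,-0.07,0.12,0.4,0,0,0.56,-0.09,-0.07,0.12,0.4,0,0,0.7,-0.09,-0.07,0.12,0.4,0,0,0.84,-0.09,-0.07,0.12,0.4,0,0,0.84,-0.09,-0.07,0.12,0.4,0,0,0.84,-0.09,-0.07,0.12,0.4])

```text
time: 18.0
tool_pos: [0.3727, 0.1019, 0.2834]
ee_rot: [-3.141, 0.0, 1.036]
wrist_force: [0.5, -0.1, 0.2]
width: 0.0373
finger_force: 0.0
```

```bash
rm -f rays.pkl; python3 look.py w6
```

```text
18.0 [0.37267485 0.10189995 0.28335674] [-3.14138679e+00  2.04812846e-05  1.03550260e+00] 0.03731783048821586 [ 0.54638787 -0.0622128   0.20428102]
probe_knob [311.8  19.8] 0.87 [0.4503 0.2422 0.1445]
lever_post [362.7  88.3] 0.57 [0.4575 0.1679 0.1744]
lever_pivot [426.2  22.5] 0.56 [0.5388 0.1878 0.1433]
stand [315.   47.1] 0.61 [0.452  0.241  0.0234]
```

View pics/w6.png

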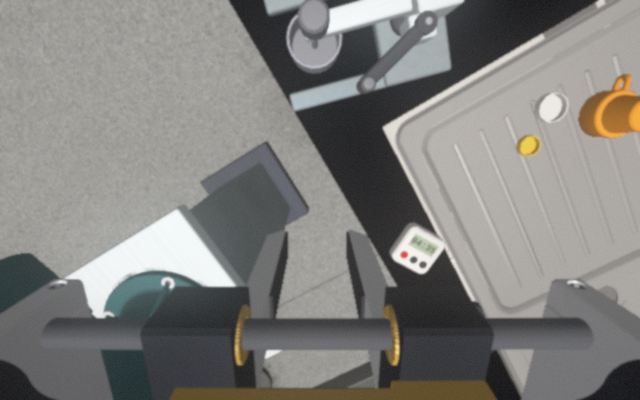

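The lever now points to the robot's side, with its post at (367,84) and pivot at (427,20). The knob is still low at (312,20), and the pot and timer look undisturbed. Last check is on heights.

Run:
```python
from circ import *
circ((350,385,70,105),.165,.19)
circ((290,335,0,45),.138,.16)
```

```text
232 [[0.4567 0.163  0.1666]
 [0.4621 0.1691 0.1759]
 [0.4691 0.1752 0.178 ]] ((0.4632285237312317, 0.1689666360616684), 0.007021542172878981)
928 [[0.44   0.2313 0.1402]
 [0.4527 0.244  0.1443]
 [0.4664 0.2574 0.1461]] ((0.4533107280731201, 0.2451207935810089), 0.014949430711567402)
```

```bash
python3 -c "
from bench import *
print(close_job())"
```

```text
the job is handed in; nothing more can be done
None
```

I lowered the probe until it touched the resin about 7 mm above the worktop. I then let go, swung the lock lever to about 1.04 rad (its stop is at 1.05) and handed the job in; the slide height did not change on locking, and no verdict came back.

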